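Prime a hand lubricator and hold the mirror on its sight glass

ROBOT

A 6-joint arm with a two-finger parallel gripper is mounted at the origin on a cart in front of the work surface, level with it; the furniture and walls round the work are solid. World frame = base frame: x ahead of the robot, y to its left, z up, the work surface at z = 0. Lengths are in m, angles in rad, forces in N, time in s.
With the tool pointing down it reaches from about 0.275 to 0.825 m from the base axis. Payload 4.9 kg.
Tool frame: the origin (TCP) lies midway between the tips of the shut fingers; the grasp point (between the pads) lies 19 mm behind it; z points along the fingers, y is the direction in which the jaws open and shut (so a half turn about z gives the same grasp; the last joint's range is limited). The gripper opens to 85 mm and grips with 20 to 120 N. Pads are 22 mm wide; open, the fingers measure 114 mm over their backs; the gripper's body (76 mm by 85 mm) begins 54 mm behind the grasp point. The pads swing forward as they close: fully open they stand 13 mm farther back than shut.
Start: joints at [0.985, 0.326, -0.193, 1.052, 0, 1.437], TCP at [0.24, 0.495, 0.231] pointing down, gripper open.
Joint ranges: [-2.65, 2.65], [-0.97, 1.79], [-1.3, 1.35], [-1.93, 2.1], [-1.47, 1.37], [-3.14, 3.14]. Speed limits (rad/s): [2.57, 2.57, 3.14, 3.14, 3.14, 3.14].

INTERFACE

Orientations are given as a rotation vector (axis times angle).
In Python, from station import read_state, vision, workorder gives the robot as it stands. The module is installed in compiled form; this text tells all that it offers.
- The arm moves only by the tool drive_tool, never from a script. Its argument "targets" is a list of rows, each a list of 3 entries, a list of its own where there are three numbers: the opening, from 0 (shut) to 1 (fully open), then the shift along the tool's x, y, z in m, then the turn, a rotation vector about the tool's x, y, z in rad. A call has 1 to 20 rows; each row shifts and turns the commanded pose from where the row before left it, along the tool's axes as they then stand; what a row does not reach is not made up. A row lasts 1/10 s, in which the tool goes at most 50 mm and 8.59 degrees, less where a joint would pass 70% of its speed; a pose out of reach is approached as far as the arm can. A call is refused whole if a number of a shift passes 0.05 or a number of a turn 0.15, either way. A call with a gripper value outside its range is refused whole. The fingers move at their own pace and stop on an object; "force" is the grip in N (left out, the last holds). Time passes only in rows, so rows that do not move let the fingers close. It gives the time, the measured TCP pose, the force and the opening at its end, in the units of the state.
- read_state(): the state, without advancing time (a new reading comes with each control period).
- vision.grab_frame(name): name is "side" or "top" or "wrist"; returns the picture (384x512x3 uint8, blue, green, red); there is no depth.
- vision.get_calibration(name): a dict with "camera_matrix" (3x3 intrinsics, pixels), "camera_from_world" (4x4, takes a point from world to camera coordinates). Camera axes: x right, y down, z forward; pixel columns grow to the right and rows downward; lengths in m; the calibration is good to about 2 mm. A picture is of the moment at which its call begins: read the wrist's pose just before it. get_calibration takes no time and is no camera call; for the wrist camera it gives the pose at the moment of the call.
- workorder.job_done(): hands the job in, once; it reports no verdict.
Trained networks look in the newest picture that a camera, given by its name, has taken for a name from the list of things; names that differ only in an ending like _2 or _b are one class to them, and where a whole thing is asked for, a point or a joint stands for the part that bears it (a point fixed in the world has none). Each returns a list of dicts, best first, with "conf" (0 to 1); they miss things now and then, are a little off and sometimes report something else, mostly with a low value. They report only what shows in the picture. A call takes as long as a camera call.
- vision.boxes_of(query, camera): "rect" ([left, top, right, bottom] as shares, 0 to 1, of the picture: columns of its width, rows of its height, round what is visible of it).
- vision.cut_out(query, camera): "mask" (384x512 bool, what is visible of it) and "rect" ([left, top, right, bottom] as shares, 0 to 1, of the picture: columns of its width, rows of its height, round what is visible of it).
The state is a dict: "time_s": time; "q": joint angles; "qd": joint speeds; "effort": joint torques, N m; "position": TCP position; "tcp_rot": TCP orientation; "force": force on the tool from outside, world axes, zero at the start; "wrist_torque": the same for the moment, N m; "gripper_width": finger opening in m.
Only numpy, scipy, OpenCV 4.12 (cv2) and the standard library are available. Lean on these libraries where they do the work, as an engineer would, in place of code of your own. Each camera call takes 0.05 s, during which the arm holds its last target.

TASK

Prime the hand lubricator with three full strokes of its sprung lever, pressing it right down and letting it come right up each time. Then take the grip on top of the sprung mirror and turn it until the inspection camera sees the lubricator's round sight glass, on the far side of the tank, in the middle of the mirror (the white pointer under the mirror always shows where the camera is looking). Finish still gripping the mirror and holding it steady at that angle, and leave the loose tin, bolt and tape roll where they lie.

Things in the scene. Friction and masses are not known exactly. Their poses are not given: they have to be found in the camera images.
- lever_handle (a point): middle of the black rubber paddle (34 mm wide, 80 long, 20 thick) at the end of the lubricator's lever, 165 mm from its pivot. At rest the lever slopes up and outward at 0.35 rad (middle 225 mm above the bench); right down it slopes down 0.35 rad (111 mm up, same distance out). A spring lifts it by itself: 4 N at the paddle at the top, 10 N at the bottom
- pump_lever (a joint): lever angle in rad: 0 fully up (rest), 0.7 fully down against its stop; a full stroke goes past 0.6 and back below 0.1
- sight_glass (a point): centre of the round sight glass, white with a dark centre, 58 mm across inside a 68 mm steel bezel, on the lubricator's tank on the side away from the robot, 100 mm above the bench. x axis points straight out of the glass
- lens (a point): centre of the front lens of the small fixed inspection camera on the same rail as the mirror, 100 mm above the bench, about 204 mm from the mirror's pivot; the camera looks at the mirror's centre
- mirror_centre (a point): centre of the mirror's glass (72 mm square in an 84 mm steel frame), 100 mm above the bench, on the upright pivot, the only axis it turns about; x axis is the mirror's normal, out of the reflecting side
- mirror_grip (a point): centre of the black upright grip bar on top of the mirror, on the pivot axis, 173 mm above the bench; the bar is 14 mm thick (its x axis, along the mirror's normal), 46 mm long (y) and 38 mm high, spanning 154 to 192 mm; the mirror's frame ends 142 mm up. Grip it from above across the 14 mm and twist
- mirror (a joint): mirror angle in rad: 0 at rest, grows clockwise seen from above, stop at 1.4. A spring turns it back to 0 when let go (0.04 N m at rest, 0.2 N m at the stop). Between about 0.6 and 1.15 brings the sight glass into view, depending on where the lubricator stands
- sight_line (a point): on the pivot at the mirror's centre; its x axis is the direction in which the camera sees by way of the mirror (law of reflection). The white needle under the mirror, 33 mm above the bench, 70 mm long, points along it. It turns 2 rad for each rad of the mirror. The camera sees the sight glass in mid-mirror when this x axis points at its centre, seen from above
- tin (a point): middle of a loose round tin, 63 mm across, 31 mm high; a bystander
- bolt (a point): middle of a loose hexagon bolt, 27 x 71 x 24 mm; a bystander
- tape (a point): middle of a loose small tape roll, 54 mm across, 14 mm high; a bystander
- lever_pivot (a point): lever's pivot pin, 168 mm above the bench, on the lubricator: a grey tank 84 x 104 mm, 144 mm high, fixed to the bench. The lever turns about this level pin, upward and downward only; seen from above, lever and paddle run straight out from it

How it is judged:
On the way, in this order (a step that is already met when the one before it is completed fails the run):
1. the lever is pressed right down, first stroke (value of joint pump_lever above 0.6 rad), for 0.05 s.
2. the lever has come right up, first stroke (value of joint pump_lever below 0.1 rad), for 0.05 s.
3. the lever is pressed right down, second stroke (value of joint pump_lever above 0.6 rad), for 0.05 s.
4. the lever has come right up, second stroke (value of joint pump_lever below 0.1 rad), for 0.05 s.
5. the lever is pressed right down, third stroke (value of joint pump_lever above 0.6 rad), for 0.05 s.
6. the lever has come right up, third stroke (value of joint pump_lever below 0.1 rad), for 0.05 s.
7. the gripped mirror shows the sight glass to the camera (x of sight_glass in the frame of sight_line above 0.05 m and y of sight_glass in the frame of sight_line between -0.024 and 0.024 m and contact force between the fingers and mirror above 1 N and distance between the grasp point and mirror_grip below 0.035 m), for 0.3 s.
At the end, for the whole second after the job is handed in: The sight line from the mirror's centre passes within 24 mm of the sight glass's centre, the fingers hold the mirror by its grip (grasp point within 35 mm of the grip's centre, over 1 N), the mirror is still, and the lubricator's lever is back up (below 0.1 rad) (all of step 7 and velocity of joint mirror between -0.1 and 0.1 rad/s and value of joint pump_lever below 0.1 rad); the arm keeps its last pose, push and grip.
It fails at once if the tin is pushed more than 30 mm away (distance of tin from where it was at the start of the episode above 0.03 m).
It fails at once if the bolt is pushed more than 30 mm away (distance of bolt from where it was at the start of the episode above 0.03 m).
It fails at once if the tape roll is pushed more than 30 mm away (distance of tape from where it was at the start of the episode above 0.03 m).
It also fails if it takes over 53 s, if anything falls off the work surface, if the arm or the gripper's body presses on something with over 40 N, if the wrist force passes 120 N, or if a joint passes its speed limit or range.

## Working session

There is one attempt and no reset: what is moved stays moved. The work goes in short steps, Python scripts to look and compute and a tool call to move; the robot and the scene stay as the last step left them, time stands still between calls to the robot, and variables do not carry over. Pictures are saved under pics/ and viewed, and the job is handed in when it is done.

Besides the shell and the picture viewer there is one more tool, called after "Call:" as name([rows], argument=value, ...), one row to a line, values as JSON. drive_tool: Moves the arm, as the interface text tells. Its arguments: {"type":"object","properties":{"targets":{"type":"array"},"force":{"type":"number"}},"required":["targets"]}

```bash
mkdir -p pics; python3 - <<'E'
from station import read_state, vision
import cv2,numpy as np
s=read_state();print({k:np.round(v,3).tolist() for k,v in s.items()})
for n in ["side","top","wrist"]:
    im=vision.grab_frame(n);cv2.imwrite(f"pics/{n}0.png",im)
    c=vision.get_calibration(n);print(n,np.round(c["camera_matrix"],1).tolist(),np.round(c["camera_from_world"],3).tolist())
    if n=="wrist":continue
    for q in ["lever_handle","sight_glass","lens","mirror_centre","mirror_grip","tin","bolt","tape","lever_pivot","sight_line"]:
        r=vision.boxes_of(q,n)
        print(q,[(round(d["conf"],2),np.round(np.array(d["rect"])*[512,384,512,384]).tolist()) for d in r[:2]])
E
```

```text
{'time_s': 0.0, 'q': [0.985, 0.327, -0.194, 1.052, -0.0, 1.437], 'qd': [0.001, 0.0, 0.0, 0.001, 0.0, -0.0], 'effort': [0.001, -44.34, 26.244, 0.015, -0.0, -0.0], 'position': [0.24, 0.494, 0.23], 'tcp_rot': [-0.703, -3.061, 0.003], 'force': [0.147, 0.212, -0.248], 'wrist_torque': [-0.002, 0.0, 0.01], 'gripper_width': 0.085}
side [[350.5, 0.0, 252.2], [0.0, 350.5, 189.1], [0.0, 0.0, 1.0]] [[0.908, -0.419, 0.021, -0.478], [-0.17, -0.413, -0.894, 0.203], [0.384, 0.808, -0.447, 0.957], [0.0, 0.0, 0.0, 1.0]]
lever_handle [(0.57, [234.0, 130.0, 261.0, 176.0])]
sight_glass [(0.85, [208.0, 135.0, 264.0, 236.0])]
lens [(0.82, [223.0, 183.0, 325.0, 281.0]), (0.48, [269.0, 192.0, 283.0, 198.0])]
mirror_centre [(0.58, [292.0, 183.0, 321.0, 232.0])]
mirror_grip [(0.82, [296.0, 188.0, 322.0, 228.0])]
tin [(0.59, [316.0, 266.0, 343.0, 296.0])]
bolt [(0.65, [266.0, 192.0, 285.0, 195.0])]
tape [(0.63, [227.0, 309.0, 254.0, 331.0])]
lever_pivot [(0.87, [212.0, 136.0, 263.0, 236.0])]
sight_line [(0.49, [298.0, 231.0, 307.0, 246.0])]
top [[390.1, 0.0, 256.1], [0.0, 390.1, 187.5], [0.0, 0.0, 1.0]] [[-0.025, -0.999, 0.026, -0.072], [-0.994, 0.022, -0.106, 0.529], [0.106, -0.029, -0.994, 1.131], [0.0, 0.0, 0.0, 1.0]]
lever_handle [(0.94, [147.0, 143.0, 214.0, 202.0])]
sight_glass [(0.82, [148.0, 137.0, 250.0, 242.0])]
lens [(0.85, [263.0, 139.0, 318.0, 253.0])]
mirror_centre [(0.84, [267.0, 139.0, 298.0, 158.0])]
mirror_grip [(0.57, [265.0, 138.0, 295.0, 158.0])]
tin [(0.62, [331.0, 158.0, 350.0, 178.0])]
bolt [(0.57, [175.0, 124.0, 191.0, 147.0])]
tape [(0.44, [339.0, 244.0, 359.0, 260.0])]
lever_pivot [(0.9, [148.0, 143.0, 253.0, 238.0])]
sight_line []
wrist [[309.2, 0.0, 259.5], [0.0, 309.2, 188.2], [0.0, 0.0, 1.0]] [[0.438, 0.899, 0.0, -0.55], [0.858, -0.418, 0.3, -0.038], [0.27, -0.131, -0.954, 0.38], [0.0, 0.0, 0.0, 1.0]]
```

```bash
python3 - <<'E'
import cv2
for n,(x0,y0,x1,y1) in {"side":(190,110,380,340),"top":(130,110,390,270)}.items():
    im=cv2.imread(f"pics/{n}0.png")[y0:y1,x0:x1]
    f=min(800/im.shape[1],600/im.shape[0]);print(n,f)
    cv2.imwrite(f"pics/{n}0c.png",cv2.resize(im,None,fx=f,fy=f,interpolation=cv2.INTER_CUBIC))
E
```

```text
side 2.608695652173913
top 3.076923076923077
```

View pics/side0.png

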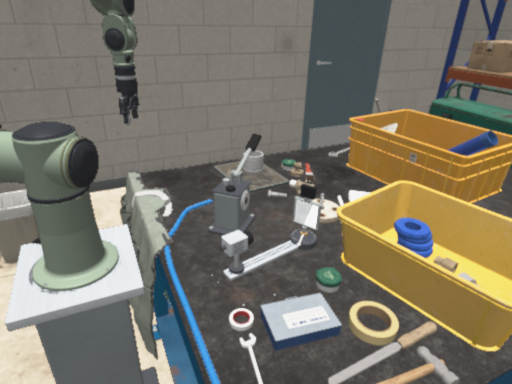

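View pics/wrist0.png

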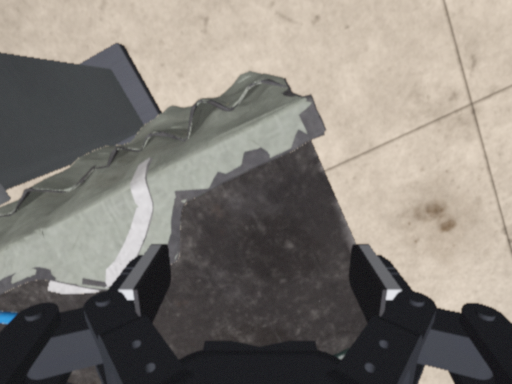

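```bash
ls pics
```

```text
side0.png
side0c.png
top0.png
top0c.png
wrist0.png
```

View pics/side0c.png

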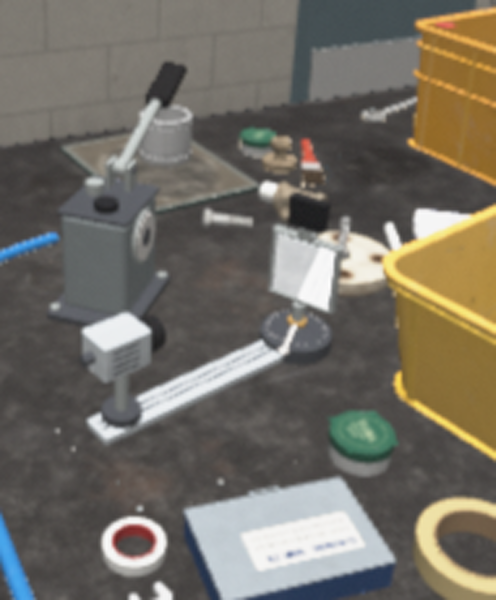

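View pics/top0c.png

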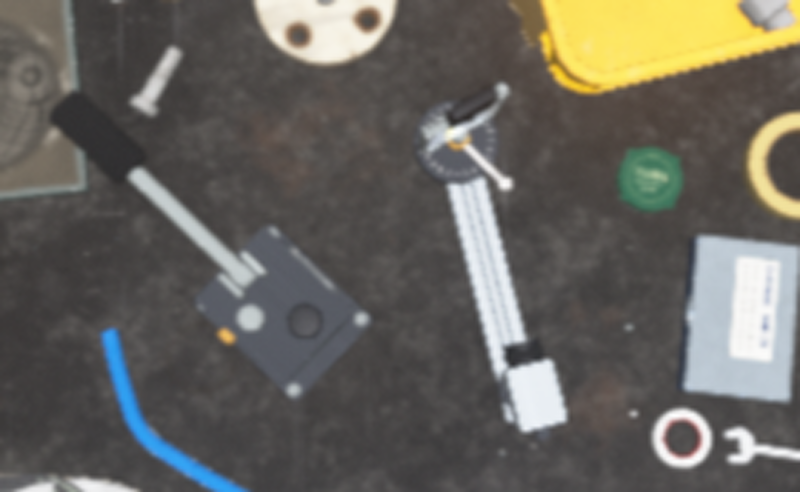

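View pics/top0.png

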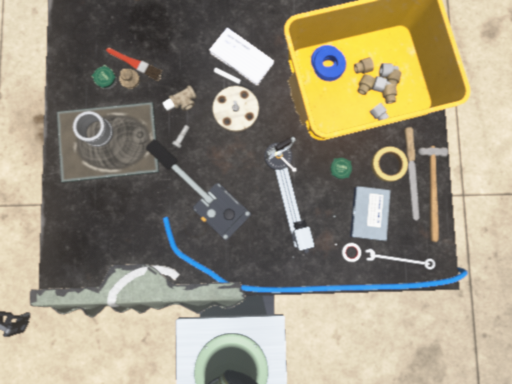

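```bash
cat > h.py <<'E'
import numpy as np
from station import vision
C={n:vision.get_calibration(n) for n in ["side","top"]}
def proj(c,X):
    p=c["camera_from_world"]@np.append(X,1);u=c["camera_matrix"]@p[:3];return u[:2]/u[2]
def ray(c,uv):
    T=np.array(c["camera_from_world"]);R=T[:3,:3];o=-R.T@T[:3,3]
    d=R.T@np.linalg.inv(c["camera_matrix"])@[uv[0],uv[1],1];return o,d/np.linalg.norm(d)
def atz(c,uv,z):
    o,d=ray(c,uv);return o+d*(z-o[2])/d[2]
def tri(rs):
    A=0;b=0
    for o,d in rs:
        P=np.eye(3)-np.outer(d,d);A=A+P;b=b+P@o
    X=np.linalg.solve(A,b);return X,[np.linalg.norm((np.eye(3)-np.outer(d,d))@(X-o)) for o,d in rs]
st=lambda p:(p[0]/3.076923+130,p[1]/3.076923+110)
ss=lambda p:(p[0]/2.608696+190,p[1]/2.608696+110)
E
python3 - <<'E'
from h import *
np.set_printoptions(precision=4,suppress=True)
for n,t,s,z in [("paddle",(98,137),(167,84),.225),("pivot",(242,278),(122,170),.168),("grip",(474,105),(309,211),.173),("needletip",(507,184),(288,350),.033),("dial",(457,142),(297,335),.02),("camtop",(537,395),(118,330),.13)]:
    print(n,tri([ray(C["top"],st(t)),ray(C["side"],ss(s))]),atz(C["top"],st(t),z),atz(C["side"],ss(s),z))
print("glass side z.1",atz(C["side"],ss((143,236)),.1))
for p in [(272,230),(205,300),(293,390),(363,318)]: print("tank cnr top",atz(C["top"],st(p),.0))
for p in [(300,250),(338,290)]: print("bezel edge",atz(C["top"],st(p),.12))
E
```

```text
paddle (array([0.5961, 0.1519, 0.2237]), [np.float64(0.0021730744637838547), np.float64(0.002173074463783767)]) [0.5938 0.1525 0.225 ] [0.5967 0.1481 0.225 ]
pivot (array([0.4853, 0.0429, 0.1636]), [np.float64(0.0033974435951229227), np.float64(0.003397443595122905)]) [0.4818 0.0437 0.168 ] [0.4848 0.0328 0.168 ]
grip (array([ 0.6253, -0.1569,  0.1746]), [np.float64(0.0001645804919266333), np.float64(0.00016458049192685407)]) [ 0.6255 -0.157   0.173 ] [ 0.6274 -0.1542  0.173 ]
needletip (array([ 0.5803, -0.2026,  0.0339]), [np.float64(0.003217028958407573), np.float64(0.0032170289584072627)]) [ 0.5775 -0.2012  0.033 ] [ 0.5843 -0.2023  0.033 ]
dial (array([ 0.6251, -0.1565,  0.0125]), [np.float64(0.0015962593081803552), np.float64(0.0015962593081803914)]) [ 0.6223 -0.155   0.02  ] [ 0.6203 -0.1659  0.02  ]
camtop (array([ 0.3778, -0.2103,  0.1193]), [np.float64(0.0018325736593213615), np.float64(0.001832573659321394)]) [ 0.3764 -0.2081  0.13  ] [ 0.3736 -0.2255  0.13  ]
glass side z.1 [ 0.4926 -0.0139  0.1   ]
tank cnr top [0.5415 0.0293 0.    ]
tank cnr top [0.4738 0.0959 0.    ]
tank cnr top [0.3839 0.0112 0.    ]
tank cnr top [ 0.4524 -0.0587  0.    ]
bezel edge [ 0.5092 -0.0034  0.12  ]
bezel edge [ 0.4728 -0.0364  0.12  ]
```

The side view shows the tank with its glass at about (245,200), the paddle at (254,142), the grip at (308,191) and the camera head at (235,237). The top view shows the paddle at (162,154), the grip at (284,144) and the needle running down-right. The triangulated heights agree with the text: paddle 0.224 m, grip 0.175 m, needle 0.034 m. I'm moving above the paddle with the fingers shut.

Call:
drive_tool([
  [0, [0, 0, -0.03], [0, 0, 0.11]],
  [0, [0, 0, -0.03], [0, 0, 0.11]],
  [0, [0, 0, -0.01], [0, 0, 0.11]],
  [0, [-0.03, 0, 0], [0, 0, 0]],
  [0, [-0.03, 0, 0], [0, 0, 0]],
  [0, [-0.03, 0, 0], [0, 0, 0]],
  [0, [-0.03, 0, 0], [0, 0, 0]],
  [0, [-0.03, 0, 0], [0, 0, 0]],
  [0, [-0.03, 0, 0], [0, 0, 0]],
  [0, [-0.03, 0, 0], [0, 0, 0]],
  [0, [-0.03, 0, 0], [0, 0, 0]],
  [0, [-0.03, 0, 0], [0, 0, 0]],
  [0, [-0.03, 0, 0], [0, 0, 0]],
  [0, [-0.03, 0, 0], [0, 0, 0]],
  [0, [-0.02, 0, 0], [0, 0, 0]],
])

```text
time_s: 2.65
position: [0.4898, 0.2468, 0.3012]
tcp_rot: [1.199, 2.903, -0.0]
force: [-0.5, -0.4, -0.5]
gripper_width: -0.0
```

```bash
cat >> h.py <<'E'
from scipy.spatial.transform import Rotation as Ro
def st8(target=None):
    from station import read_state
    s=read_state();R=Ro.from_rotvec(s["tcp_rot"]).as_matrix()
    print("t",s["time_s"],"p",np.round(s["position"],4),"x",np.round(R[:,0],3),"y",np.round(R[:,1],3),"F",np.round(s["force"],1),"q",np.round(s["q"],2),"w",round(s["gripper_width"],3))
    if target is not None: print("tool shift",np.round(R.T@(np.array(target)-s["position"]),4))
    return s,R
def grab(n,f):
    import cv2
    c=vision.get_calibration(n);im=vision.grab_frame(n);cv2.imwrite(f,im);return c,im
E
python3 - <<'E'
from h import *
st8([.598,.153,.30])
c,im=grab("wrist","pics/w1.png")
np.save("w1.npy",c["camera_from_world"])
for q in ["lever_handle","sight_glass","mirror_grip"]:
    print(q,[(round(d["conf"],2),np.round(np.array(d["rect"])*[512,384,512,384]).tolist()) for d in vision.boxes_of(q,"wrist")[:2]])
E
```

```text
t 2.65 p [0.4898 0.2468 0.3012] x [-0.709  0.706 -0.   ] y [0.706 0.709 0.   ] F [-0.5 -0.4 -0.5] q [ 0.33  0.29 -0.07  1.22 -0.    1.12] w -0.0
tool shift [-0.1428  0.0099  0.0013]
lever_handle [(0.93, [111.0, 299.0, 268.0, 347.0])]
sight_glass [(0.55, [50.0, 205.0, 266.0, 346.0])]
mirror_grip []
```

View pics/w1.png

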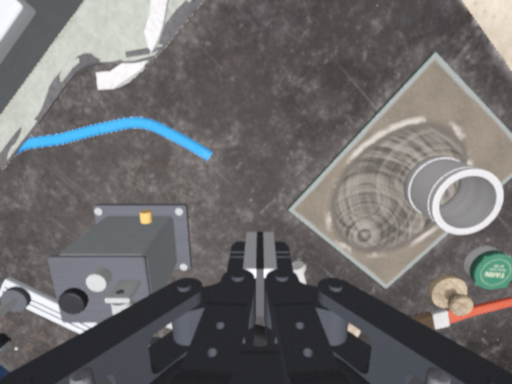

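The wrist view shows the tank at (120,260), the lever running under the fingers and the pipe at (455,195), well clear. The arm is still 140 mm short of the paddle.

Call:
drive_tool([
  [0, [0, 0, 0], [0, 0, 0]],
  [0, [0, 0, 0], [0, 0, 0]],
])

```text
time_s: 3.05
position: [0.4878, 0.249, 0.3014]
tcp_rot: [-1.195, -2.905, -0.0]
force: [0.2, 0.3, -0.1]
gripper_width: 0.0002
```

```bash
python3 - <<'E'
from h import *
st8([.598,.153,.30])
E
```

```text
t 3.05 p [0.4878 0.249  0.3014] x [-0.711  0.704  0.   ] y [0.704 0.711 0.   ] F [ 0.2  0.3 -0.1] q [ 0.34  0.29 -0.07  1.22  0.    1.12] w 0.0
tool shift [-0.1458  0.0093  0.0014]
```

Call:
drive_tool([
  [0, [-0.02, 0.002, 0], [0, 0, 0]],
  [0, [-0.02, 0.002, 0], [0, 0, 0]],
  [0, [-0.02, 0.002, 0], [0, 0, 0]],
  [0, [-0.02, 0.003, 0], [0, 0, 0]],
  [0, [-0.02, 0, 0], [0, 0, 0]],
  [0, [-0.02, 0, 0], [0, 0, 0]],
  [0, [-0.02, 0, 0], [0, 0, 0]],
  [0, [-0.006, 0, 0], [0, 0, 0]],
  [0, [0, 0, 0], [0, 0, 0]],
])

```text
time_s: 3.95
position: [0.599, 0.1507, 0.3009]
tcp_rot: [-1.199, -2.903, 0.0]
force: [0.0, 0.0, 0.3]
gripper_width: 0.0001
```

```bash
python3 - <<'E'
from h import *
st8([.598,.153,.30])
c,im=grab("side","pics/s2.png")
c,im=grab("wrist","pics/w2.png"); np.save("w2.npy",c["camera_from_world"])
E
```

```text
t 3.95 p [0.599  0.1507 0.3009] x [-0.708  0.706  0.001] y [ 0.706  0.708 -0.   ] F [0.  0.  0.3] q [0.13 0.43 0.13 1.28 0.   0.91] w 0.0
tool shift [0.0024 0.0009 0.0009]
```

View pics/s2.png

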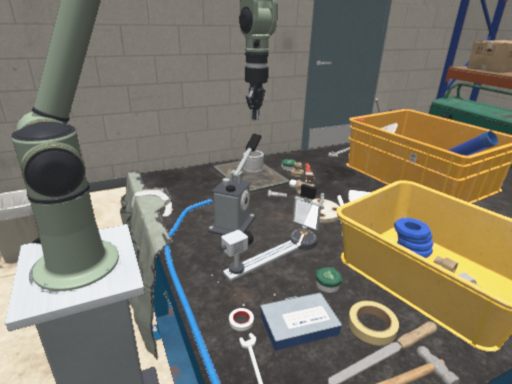

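View pics/w2.png

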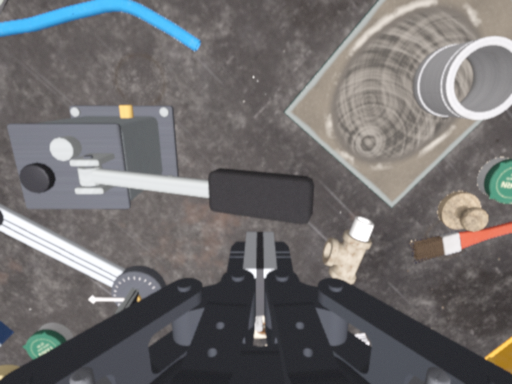

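```bash
python3 - <<'E'
from h import *
c=dict(camera_matrix=vision.get_calibration("wrist")["camera_matrix"],camera_from_world=np.load("w2.npy"))
print(atz(c,(261,195),.234), "pivot",atz(c,(90,177),.172))
print(tri([ray(c,(261,195)),ray(C["top"],st((98,137))),ray(C["side"],ss((167,84)))]))
print("TCP px",proj(c,[.599,.1507,.301]))
E
```

```text
[0.594811  0.1561446 0.234    ] pivot [0.48743619 0.04326785 0.172     ]
(array([0.59683638, 0.15291734, 0.22296004]), [np.float64(0.0009066742460259363), np.float64(0.0025372415492021967), np.float64(0.0020223546467475683)])
TCP px [259.78136341 248.9974927 ]
```

The wrist view shows the paddle at (261,195). All three views agree on (0.596, 0.153, 0.223), so I'm making the first stroke.

Call:
drive_tool([
  [0, [0.003, 0, 0.025], [0, 0, 0]],
  [0, [0, 0, 0.025], [0, 0, 0]],
  [0, [0, 0, 0.025], [0, 0, 0]],
  [0, [0, 0, 0.025], [0, 0, 0]],
  [0, [0, 0, 0.025], [0, 0, 0]],
  [0, [0, 0, 0.025], [0, 0, 0]],
  [0, [0, 0, 0.015], [0, 0, 0]],
  [0, [0, 0, 0.01], [0, 0, 0]],
  [0, [0, 0, 0], [0, 0, 0]],
  [0, [0, 0, 0], [0, 0, 0]],
])

```text
time_s: 5.05
position: [0.5963, 0.1545, 0.128]
tcp_rot: [1.195, 2.904, 0.0]
force: [-2.4, -1.7, 8.8]
gripper_width: 0.0002
```

```bash
python3 - <<'E'
from h import *
import cv2
st8()
c,im=grab("side","pics/s3.png")
cv2.imwrite("pics/s3c.png",cv2.resize(im[80:270,180:350],None,fx=3,fy=3))
E
```

```text
t 5.05 p [0.5963 0.1545 0.128 ] x [-0.711  0.704 -0.002] y [0.704 0.711 0.001] F [-2.4 -1.7  8.8] q [ 0.13  0.53 -0.16  0.88 -0.    0.91] w 0.0
```

View pics/s3c.png

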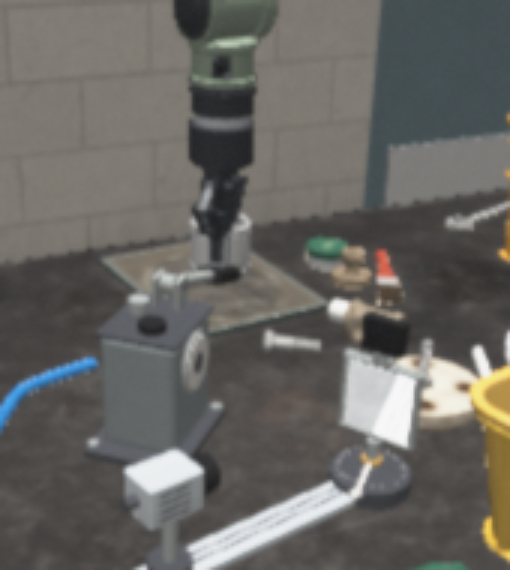

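The side view shows the lever pressed well down, with the paddle at (235,272) in the crop. The force is 8.8 N, so I'm going further until the stop is felt.

Call:
drive_tool([
  [0, [0, 0, 0.003], [0, 0, 0]],
  [0, [0, 0, 0.002], [0, 0, 0]],
  [0, [0, 0, 0], [0, 0, 0]],
])

```text
time_s: 5.4
position: [0.5966, 0.1544, 0.1236]
tcp_rot: [1.194, 2.903, 0.001]
force: [-3.2, -1.6, 10.5]
gripper_width: -0.0002
```

Call:
drive_tool([
  [0, [0, 0, 0.003], [0, 0, 0]],
  [0, [0, 0, 0], [0, 0, 0]],
  [0, [0, 0, 0], [0, 0, 0]],
])

```text
time_s: 5.7
position: [0.5968, 0.1545, 0.1228]
tcp_rot: [1.194, 2.902, 0.002]
force: [-7.1, -0.7, 23.9]
gripper_width: -0.0003
```

The force jumped to 24 N at z≈0.123, which is the stop, so the first stroke is full. I'm letting it rise and making the second stroke.

Call:
drive_tool([
  [0, [0, 0, -0.025], [0, 0, 0]],
  [0, [0, 0, -0.025], [0, 0, 0]],
  [0, [0, 0, -0.025], [0, 0, 0]],
  [0, [0, 0, -0.025], [0, 0, 0]],
  [0, [0, 0, -0.025], [0, 0, 0]],
  [0, [0, 0, -0.025], [0, 0, 0]],
  [0, [0, 0, 0], [0, 0, 0]],
  [0, [0, 0, 0], [0, 0, 0]],
  [0, [0, 0, 0], [0, 0, 0]],
  [0, [0, 0, 0], [0, 0, 0]],
])

```text
time_s: 6.7
position: [0.5954, 0.154, 0.2669]
tcp_rot: [-1.196, -2.903, 0.002]
force: [-0.4, -0.7, 0.5]
gripper_width: -0.0002
```

```bash
python3 - <<'E'
from h import *
import cv2
st8()
c,im=grab("side","pics/s4.png")
cv2.imwrite("pics/s4c.png",cv2.resize(im[80:270,180:350],None,fx=3,fy=3))
E
```

```text
t 6.7 p [0.5954 0.154  0.2669] x [-0.71   0.704  0.002] y [ 0.704  0.71  -0.002] F [-0.4 -0.7  0.5] q [0.13 0.43 0.06 1.2  0.   0.91] w -0.0
```

View pics/s4c.png

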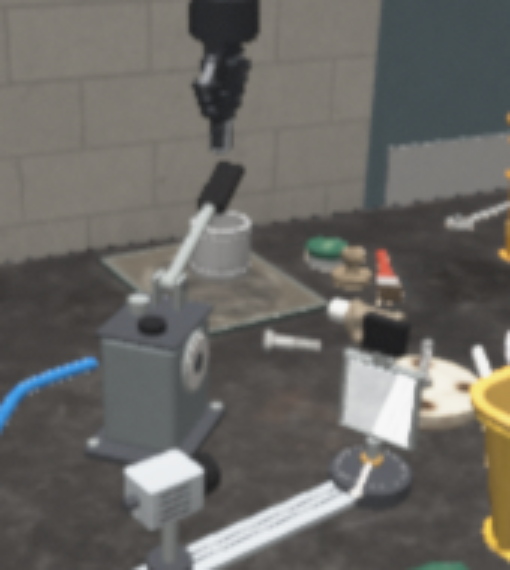

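The lever is fully up, with the paddle at (222,187) in the crop and clear of the fingertips. Next come the second stroke and the release.

Call:
drive_tool([
  [0, [0, 0, 0.025], [0, 0, 0]],
  [0, [0, 0, 0.025], [0, 0, 0]],
  [0, [0, 0, 0.025], [0, 0, 0]],
  [0, [0, 0, 0.025], [0, 0, 0]],
  [0, [0, 0, 0.025], [0, 0, 0]],
  [0, [0, 0, 0.019], [0, 0, 0]],
  [0, [0, 0, 0], [0, 0, 0]],
  [0, [0, 0, 0], [0, 0, 0]],
  [0, [0, 0, 0], [0, 0, 0]],
])

```text
time_s: 7.65
position: [0.5969, 0.1537, 0.1254]
tcp_rot: [1.197, 2.903, 0.0]
force: [-1.5, -0.3, 10.1]
gripper_width: 0.0001
```

Call:
drive_tool([
  [0, [0, 0, 0.002], [0, 0, 0]],
  [0, [0, 0, 0], [0, 0, 0]],
])

```text
time_s: 7.85
position: [0.5966, 0.1534, 0.1237]
tcp_rot: [1.197, 2.903, -0.001]
force: [-3.3, -1.9, 12.2]
gripper_width: 0.0001
```

Call:
drive_tool([
  [0, [0, 0, -0.025], [0, 0, 0]],
  [0, [0, 0, -0.025], [0, 0, 0]],
  [0, [0, 0, -0.025], [0, 0, 0]],
  [0, [0, 0, -0.025], [0, 0, 0]],
  [0, [0, 0, -0.025], [0, 0, 0]],
  [0, [0, 0, -0.021], [0, 0, 0]],
  [0, [0, 0, 0], [0, 0, 0]],
  [0, [0, 0, 0], [0, 0, 0]],
  [0, [0, 0, 0], [0, 0, 0]],
])

```text
time_s: 8.75
position: [0.5955, 0.1538, 0.2665]
tcp_rot: [-1.196, -2.902, 0.002]
force: [-0.4, -1.2, -1.1]
gripper_width: 0.0002
```

Call:
drive_tool([
  [0, [0, 0, 0.025], [0, 0, 0]],
  [0, [0, 0, 0.025], [0, 0, 0]],
  [0, [0, 0, 0.025], [0, 0, 0]],
  [0, [0, 0, 0.025], [0, 0, 0]],
  [0, [0, 0, 0.025], [0, 0, 0]],
  [0, [0, 0, 0.02], [0, 0, 0]],
  [0, [0, 0, 0.001], [0, 0, 0]],
  [0, [0, 0, 0], [0, 0, 0]],
  [0, [0, 0, 0], [0, 0, 0]],
])

```text
time_s: 9.65
position: [0.5961, 0.1533, 0.1236]
tcp_rot: [1.197, 2.904, -0.001]
force: [-5.0, -2.3, 16.8]
gripper_width: -0.0
```

All three presses reached the stop (16.8 N this time). Now I'm going up and across to hover over the mirror, opening the fingers.

Call:
drive_tool([
  [0, [0, 0, -0.025], [0, 0, 0]],
  [0, [0, 0, -0.025], [0, 0, 0]],
  [0, [0, 0, -0.025], [0, 0, 0]],
  [0, [0, 0, -0.025], [0, 0, 0]],
  [0, [0, 0, -0.025], [0, 0, 0]],
  [0, [0, 0, -0.025], [0, 0, 0]],
  [0, [0, 0, -0.025], [0, 0, 0]],
  [0, [0, 0, -0.015], [0, 0, 0]],
  [0, [0, 0, 0], [0, 0, 0.1]],
  [0, [0, 0, 0], [0, 0, 0.1]],
  [0, [0, 0, 0], [0, 0, 0.085]],
  [0, [0, 0, 0], [0, 0, 0]],
])

```text
time_s: 10.85
position: [0.5957, 0.1538, 0.3106]
tcp_rot: [-1.596, -2.703, 0.003]
force: [-0.0, 0.3, -0.5]
gripper_width: -0.0002
```

Call:
drive_tool([
  [0.6, [-0.02, -0.0085, 0], [0, 0, 0]],
  [0.6, [-0.02, -0.0085, 0], [0, 0, 0]],
  [0.6, [-0.02, -0.0085, 0], [0, 0, 0]],
  [0.6, [-0.02, -0.0085, 0], [0, 0, 0]],
  [0.6, [-0.02, -0.0085, 0], [0, 0, 0]],
  [0.6, [-0.02, -0.0085, 0], [0, 0, 0]],
  [0.6, [-0.02, -0.0085, 0], [0, 0, 0]],
  [0.6, [-0.02, -0.0085, 0], [0, 0, 0]],
  [0.6, [-0.02, -0.0085, 0], [0, 0, 0]],
  [0.6, [-0.02, -0.0085, 0], [0, 0, 0]],
  [0.6, [-0.02, -0.0085, 0], [0, 0, 0]],
  [0.6, [-0.02, -0.0085, 0], [0, 0, 0]],
  [0.6, [-0.02, -0.0085, 0], [0, 0, 0]],
  [0.6, [-0.02, -0.0085, 0], [0, 0, 0]],
  [0.6, [0, 0, 0], [0, 0, 0]],
])

```text
time_s: 12.35
position: [0.627, -0.1513, 0.3107]
tcp_rot: [-1.599, -2.703, 0.002]
force: [-0.0, 1.2, 0.4]
gripper_width: 0.0511
```

```bash
python3 - <<'E'
from h import *
import cv2
st8([.6255,-.157,.30])
c,im=grab("wrist","pics/w5.png"); np.save("w5.npy",c["camera_from_world"])
c,im=grab("side","pics/s5.png")
cv2.imwrite("pics/s5c.png",cv2.resize(im[80:270,180:350],None,fx=3,fy=3))
E
```

```text
t 12.35 p [ 0.627  -0.1513  0.3107] x [-0.482  0.876  0.001] y [ 0.876  0.482 -0.002] F [-0.   1.2  0.4] q [-0.35  0.48  0.24  1.33 -0.    0.72] w 0.051
tool shift [-0.0043 -0.0041  0.0107]
```

View pics/w5.png

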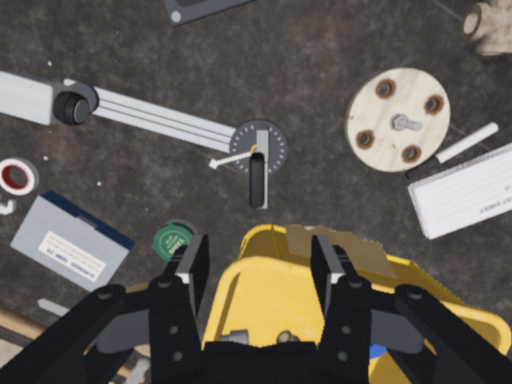

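View pics/s5c.png

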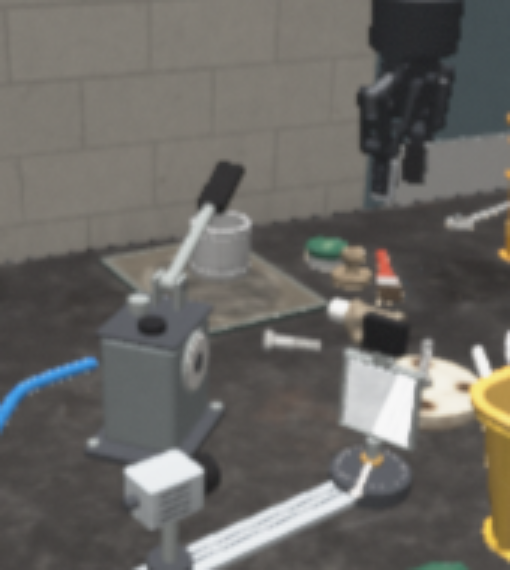

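The lever is back up, with the paddle at (222,187) in the side crop. The wrist view shows the grip bar upright at (257,180), so the jaws are already square to it. The needle tip is at (212,163). I'm zooming in to refine.

```bash
python3 - <<'E'
import cv2
im=cv2.imread("pics/w5.png")[110:230,195:315]
cv2.imwrite("pics/w5c.png",cv2.resize(im,None,fx=5,fy=5,interpolation=cv2.INTER_CUBIC))
E
```

```text
(no output)
```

View pics/w5c.png

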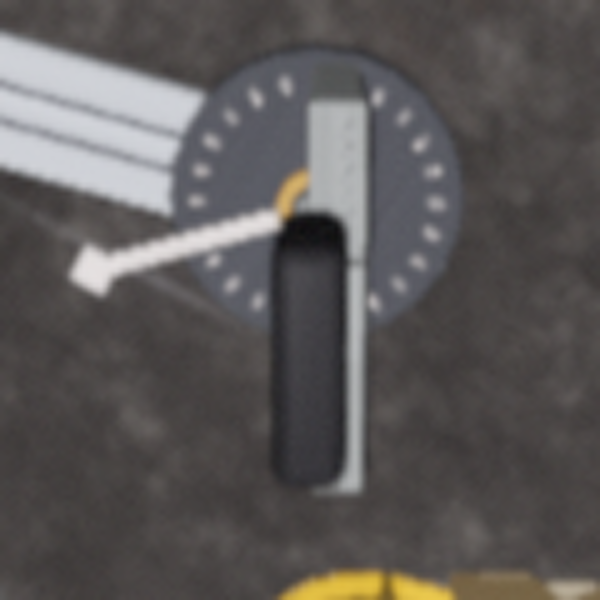

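```bash
python3 - <<'E'
from h import *
np.set_printoptions(precision=4,suppress=True)
c=dict(camera_matrix=vision.get_calibration("wrist")["camera_matrix"],camera_from_world=np.load("w5.npy"))
cr=lambda p:(195+p[0]/5,110+p[1]/5)
g=atz(c,cr((309,367)),.192);print("grip",g,"len",np.linalg.norm(atz(c,cr((309,250)),.192)-atz(c,cr((309,485)),.192)))
d=atz(c,cr((315,190)),.02);n=atz(c,cr((80,272)),.033)
print("dial",d,"needle tip",n,"ang",np.degrees(np.arctan2(*(n-g)[[1,0]])), np.linalg.norm((n-g)[:2]))
print("lens",atz(c,(66,108),.1),"bar tri",tri([ray(c,cr((309,367))),ray(C["top"],st((475,103))),ray(C["side"],ss((311,203)))]))
a=atz(c,cr((318,240)),.192)-atz(c,cr((311,480)),.192);print("barang",np.degrees(np.arctan2(a[1],a[0])))
# edge angles
st8([g[0],g[1],.16])
E
```

```text
grip [ 0.6248 -0.1534  0.192 ] len 0.04333228466052356
dial [ 0.6243 -0.1525  0.02  ] needle tip [ 0.5768 -0.2021  0.033 ] ang -134.6019042087659 0.06838196062786914
lens [ 0.4096 -0.2031  0.1   ] bar tri (array([ 0.6259, -0.1565,  0.1837]), [np.float64(0.0008103731513680957), np.float64(0.0010978491461051023), np.float64(0.0011800354358822915)])
barang 117.02231010626693
t 12.45 p [ 0.6269 -0.1488  0.3112] x [-0.483  0.876  0.002] y [ 0.876  0.483 -0.001] F [0.  0.5 0.4] q [-0.35  0.48  0.24  1.34  0.    0.72] w 0.051
tool shift [-0.0033 -0.0039  0.1512]
```

```bash
python3 - <<'E'
from h import *
for z in (.1,.15,.2,.25): print(z,proj(C["side"],atz(C["top"],(313,138),z)),atz(C["top"],(313,138),z))
E
```

```text
0.1 [333.91008825 226.85622578] [ 0.65755317 -0.2476026   0.1       ]
0.15 [330.63757656 210.38824807] [ 0.64586808 -0.23852481  0.15      ]
0.2 [327.22726747 193.2268444 ] [ 0.63418299 -0.22944701  0.2       ]
0.25 [323.67027034 175.32727516] [ 0.6224979  -0.22036922  0.25      ]
```

The bin rim stands about 0.15 m high, below the gripper body's 0.23 m, so there is clearance. I'm descending onto the grip.

Call:
drive_tool([
  [0.6, [-0.0045, -0.0045, 0.02], [0, 0, 0]],
  [0.6, [0, 0, 0.02], [0, 0, 0]],
  [0.6, [0, 0, 0.02], [0, 0, 0]],
  [0.6, [0, 0, 0.02], [0, 0, 0]],
  [0.6, [0, 0, 0], [0, 0, 0]],
  [0.6, [0, 0, 0], [0, 0, 0]],
])

```text
time_s: 13.05
position: [0.6254, -0.1538, 0.2324]
tcp_rot: [-1.595, -2.706, -0.0]
force: [0.7, 1.0, -0.9]
gripper_width: 0.0512
```

```bash
python3 - <<'E'
from h import *
import cv2
st8([.625,-.155,.158])
c,im=grab("wrist","pics/w6.png"); np.save("w6.npy",c["camera_from_world"])
E
```

```text
t 13.05 p [ 0.6254 -0.1538  0.2324] x [-0.484  0.875  0.001] y [ 0.875  0.484 -0.   ] F [ 0.7  1.  -0.9] q [-0.36  0.5   0.08  1.15  0.    0.71] w 0.051
tool shift [-0.0009 -0.0009  0.0744]
```

View pics/w6.png

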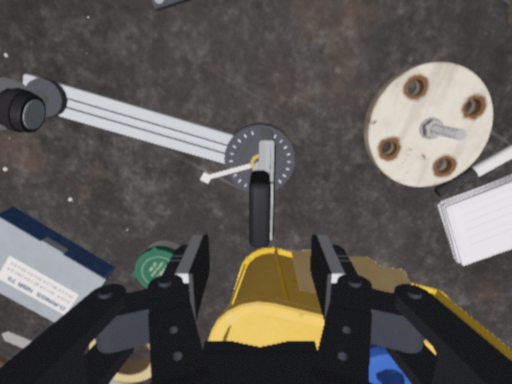

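The wrist view shows the bar at (259,216), midway between the fingers. I'm going down and closing at 40 N.

Call:
drive_tool([
  [0.6, [-0.001, 0, 0.02], [0, 0, 0]],
  [0.6, [0, 0, 0.02], [0, 0, 0]],
  [0.6, [0, 0, 0.02], [0, 0, 0]],
  [0.6, [0, 0, 0.014], [0, 0, 0]],
  [0.6, [0, 0, 0], [0, 0, 0]],
  [0, [0, 0, 0], [0, 0, 0]],
  [0, [0, 0, 0], [0, 0, 0]],
  [0, [0, 0, 0], [0, 0, 0]],
  [0, [0, 0, 0], [0, 0, 0]],
  [0, [0, 0, 0], [0, 0, 0]],
  [0, [0, 0, 0], [0, 0, 0]],
  [0, [0, 0, 0], [0, 0, 0]],
  [0, [0, 0, 0], [0, 0, 0]],
], force=40)

```text
time_s: 14.4
position: [0.6266, -0.1563, 0.1598]
tcp_rot: [1.597, 2.703, -0.0]
force: [-2.8, -1.2, 6.0]
gripper_width: 0.0133
```

```bash
python3 - <<'E'
from h import *
import cv2
st8([.625,-.155,.158])
c,im=grab("wrist","pics/w7.png"); np.save("w7.npy",c["camera_from_world"])
c,im=grab("side","pics/s7.png")
cv2.imwrite("pics/s7c.png",cv2.resize(im[80:270,180:350],None,fx=3,fy=3))
E
```

```text
t 14.4 p [ 0.6266 -0.1563  0.1598] x [-0.483  0.876 -0.002] y [0.876 0.483 0.001] F [-2.8 -1.2  6. ] q [-0.36  0.55 -0.03  0.99 -0.    0.71] w 0.013
tool shift [ 0.0019 -0.0008  0.0018]
```

View pics/w7.png

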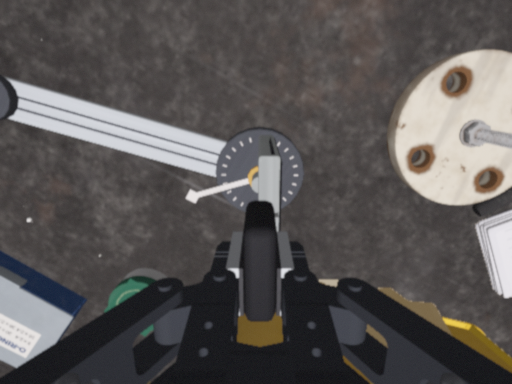

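View pics/s7c.png

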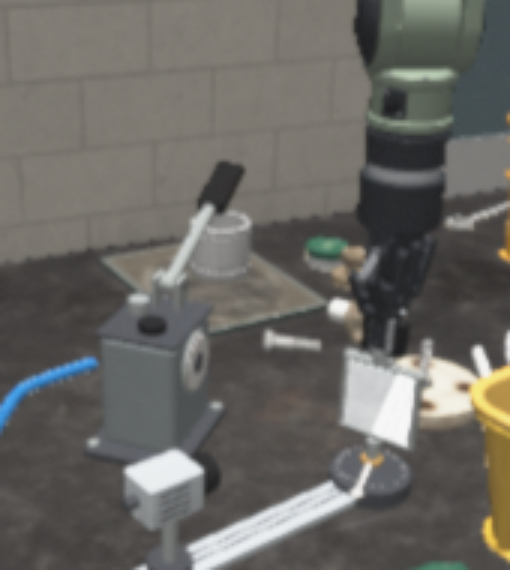

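The grip is held: opening 13.3 mm, grasp point about 0.179 m up. From the measured glass (0.4926, -0.0139) the mirror needs about 0.80 rad clockwise, so I'm twisting.

Call:
drive_tool([
  [0, [0, 0, 0], [0, 0, 0.05]],
  [0, [0, 0, 0], [0, 0, 0.05]],
  [0, [0, 0, 0], [0, 0, 0.05]],
  [0, [0, 0, 0], [0, 0, 0.05]],
  [0, [0, 0, 0], [0, 0, 0.05]],
  [0, [0, 0, 0], [0, 0, 0.05]],
  [0, [0, 0, 0], [0, 0, 0.05]],
  [0, [0, 0, 0], [0, 0, 0.05]],
  [0, [0, 0, 0], [0, 0, 0.05]],
  [0, [0, 0, 0], [0, 0, 0.05]],
  [0, [0, 0, 0], [0, 0, 0.05]],
  [0, [0, 0, 0], [0, 0, 0.05]],
  [0, [0, 0, 0], [0, 0, 0.05]],
  [0, [0, 0, 0], [0, 0, 0.05]],
  [0, [0, 0, 0], [0, 0, 0.05]],
  [0, [0, 0, 0], [0, 0, 0.05]],
  [0, [0, 0, 0], [0, 0, 0]],
  [0, [0, 0, 0], [0, 0, 0]],
  [0, [0, 0, 0], [0, 0, 0]],
])

```text
time_s: 16.4
position: [0.6249, -0.1565, 0.1598]
tcp_rot: [2.524, 1.869, -0.003]
force: [-7.8, -1.0, 8.8]
gripper_width: 0.0137
```

```bash
python3 - <<'E'
from h import *
import cv2
s,R=st8([.625,-.155,.158]); print(s["wrist_torque"],np.degrees(np.arctan2(R[1,1],R[0,1])))
for n in ["wrist","top","side"]:
    c,im=grab(n,f"pics/{n}8.png"); np.save(f"{n}8.npy",c["camera_from_world"])
im=cv2.imread("pics/top8.png")[110:270,150:390];cv2.imwrite("pics/top8c.png",cv2.resize(im,None,fx=3.3,fy=3.3))
im=cv2.imread("pics/side8.png")[120:260,190:350];cv2.imwrite("pics/side8c.png",cv2.resize(im,None,fx=4,fy=4,interpolation=cv2.INTER_CUBIC))
E
```

```text
t 16.4 p [ 0.6249 -0.1565  0.1598] x [ 0.292  0.956 -0.002] y [ 0.956 -0.292 -0.001] F [-7.8 -1.   8.8] q [-0.36  0.55 -0.03  0.99 -0.    1.51] w 0.014
tool shift [ 0.0014 -0.0003  0.0018]
[-0.22721486  1.26095733  0.11338651] -16.967878300766852
```

View pics/wrist8.png

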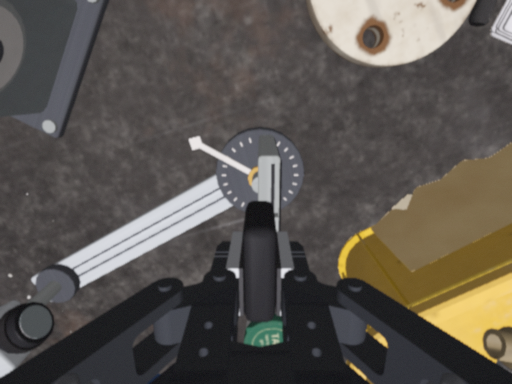

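View pics/top8c.png

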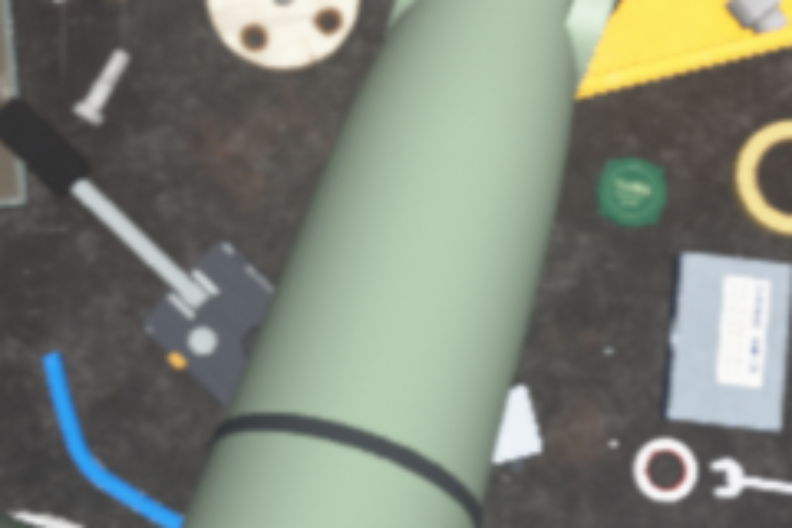

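View pics/side8c.png

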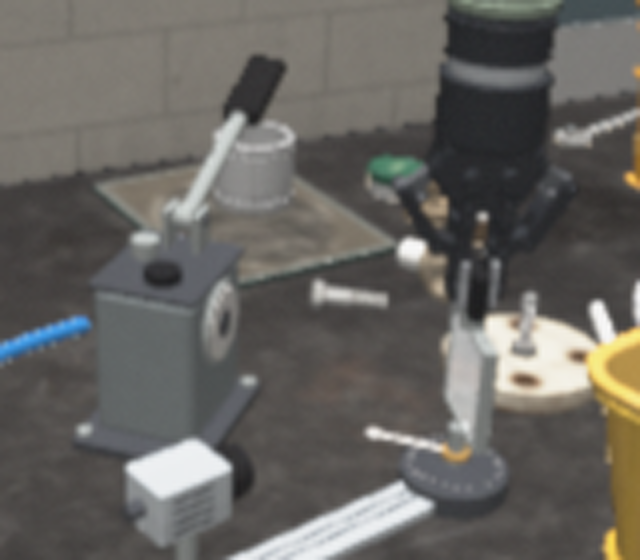

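The mirror turned with the grip: the needle now points at the tank, with its tip at (195,143) in the wrist view and (373,433) in the side crop. The lever stays up. I'm measuring the sight line.

```bash
python3 - <<'E'
from h import *
np.set_printoptions(precision=4,suppress=True)
c=dict(camera_matrix=vision.get_calibration("wrist")["camera_matrix"],camera_from_world=np.load("wrist8.npy"))
d=atz(c,(260.5,172),.02);n=atz(c,(195,143),.033);h=atz(c,(248,171),.033)
P=np.array([.6253,-.156])
sd=lambda p:(190+p[0]/4,120+p[1]/4)
ns=atz(C["side"],sd((370,433)),.033);hs=atz(C["side"],sd((456,452)),.033)
g=atz(C["side"],sd((221,319)),.1)
A=lambda v:np.degrees(np.arctan2(v[1],v[0]))
print("dial",d,"tip w",n,"tip s",ns,"glass",g,"glass px in wrist",proj(c,g))
print("needle ang (P)",A(n[:2]-P),"seg",A(n-h),"side",A(ns[:2]-P),A(ns-hs),"target",A(g[:2]-P))
print("tri tip",tri([ray(c,(195,143)),ray(C["side"],sd((370,433)))]))
for w in [(0,50),(10,50)]: print(tri([ray(c,w),ray(C["side"],sd((221,319)))]))
E
```

```text
dial [ 0.6263 -0.1533  0.02  ] tip w [ 0.5801 -0.1082  0.033 ] tip s [ 0.5778 -0.1092  0.033 ] glass [ 0.4957 -0.0102  0.1   ] glass px in wrist [-16.5107  46.6626]
needle ang (P) 133.41214281800447 seg 134.247455143659 side 135.38607488410852 134.2389629556294 target 131.6265759710513
tri tip (array([ 0.5793, -0.108 ,  0.0317]), [np.float64(0.0006022934879520134), np.float64(0.0006022934879519933)])
(array([ 0.4985, -0.0107,  0.0969]), [np.float64(0.00368755802129537), np.float64(0.0036875580212954134)])
(array([ 0.5006, -0.0101,  0.0945]), [np.float64(0.005893404615967511), np.float64(0.005893404615967523)])
```

Needle 133.5–135° against a target of 131.6–133°, roughly 2–7 mm at the glass and well inside 24 mm. I'm making a small trim and settling.

Call:
drive_tool([
  [0, [0, 0, 0], [0, 0, 0.012]],
  [0, [0, 0, 0], [0, 0, 0]],
  [0, [0, 0, 0], [0, 0, 0]],
  [0, [0, 0, 0], [0, 0, 0]],
  [0, [0, 0, 0], [0, 0, 0]],
  [0, [0, 0, 0], [0, 0, 0]],
  [0, [0, 0, 0], [0, 0, 0]],
  [0, [0, 0, 0], [0, 0, 0]],
])

```text
time_s: 17.35
position: [0.6249, -0.1565, 0.1598]
tcp_rot: [2.536, 1.854, -0.003]
force: [-8.1, -1.3, 8.7]
gripper_width: 0.0132
```

```bash
python3 - <<'E'
from h import *
import cv2
s,R=st8(); print(np.degrees(np.arctan2(R[1,1],R[0,1])))
for n in ["wrist","side"]:
    c,im=grab(n,f"pics/{n}9.png"); np.save(f"{n}9.npy",c["camera_from_world"])
a=cv2.resize(cv2.imread("pics/side9.png")[120:260,190:350],None,fx=2.5,fy=2.5,interpolation=cv2.INTER_CUBIC)
b=cv2.resize(cv2.imread("pics/wrist9.png")[100:240,150:310],None,fx=2.5,fy=2.5,interpolation=cv2.INTER_CUBIC)
cv2.imwrite("pics/c9.png",np.hstack([a,b]))
E
```

```text
t 17.35 p [ 0.6249 -0.1565  0.1598] x [ 0.303  0.953 -0.002] y [ 0.953 -0.303 -0.001] F [-8.1 -1.3  8.7] q [-0.36  0.55 -0.03  0.99 -0.    1.52] w 0.013
-17.65490633482006
```

View pics/c9.png

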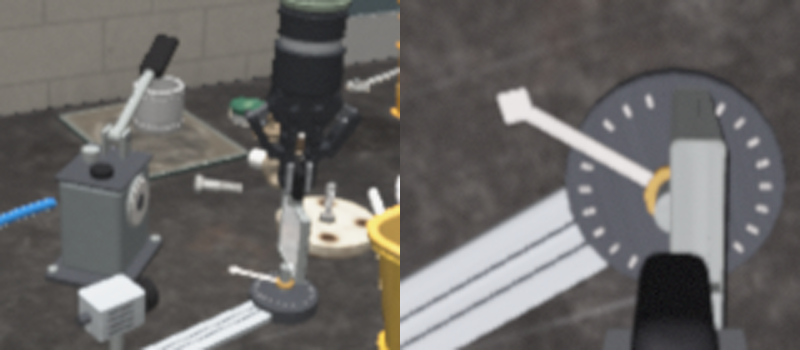

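```bash
python3 - <<'E'
from h import *
c=dict(camera_matrix=vision.get_calibration("wrist")["camera_matrix"],camera_from_world=np.load("wrist9.npy"))
n=atz(c,(194.5,141.5),.033);h=atz(c,(248.4,172.4),.033);u=(n-h)[:2];u/=np.linalg.norm(u)
print(np.degrees(np.arctan2(u[1],u[0])))
for P in ([.6253,-.156],[.625,-.153]):
  for g in ([.4926,-.0139],[.4957,-.0102],[.4985,-.0107]):
    v=np.array(g)-P;print(u[0]*v[1]-u[1]*v[0])
    
from station import workorder
workorder.job_done()
E
```

```text
131.501373530408
0.00522345606474392
0.0004499819645611136
-0.001315730574531479
0.006986688121381632
0.0022132140211988255
0.00044750148210623286
the job is handed in; nothing more can be done
```

I primed the lubricator with three full strokes, then gripped the mirror and turned it about 0.81 rad clockwise onto the sight glass. The job was handed in with the mirror still held. It reports no verdict, so what follows are my own checks.

- **Strokes:** All three presses went down to about z = 0.123–0.124 m. On the first and third the force jumped to 24 N and 17 N, so the stop was felt. The second reached the same height with 12 N. The lever was seen fully up after the first and third strokes. After the second I saw only the fingers clear at z = 0.267 m, without a picture.
- **Sight line:** The last wrist picture puts the needle at 131.5°, which passes within about 1–7 mm of the glass's centre (24 mm allowed). That range covers the different estimates of the glass and the pivot. The earlier needle readings from the wrist and side views differed by about 2°, which is also within tolerance.
- **Grip and lever:** The mirror is held at 40 N with the fingers 13 mm apart. The arm's position read the same before and after the final trim. The lever was up in the last side view.
- **Loose things:** The arm never came near the tin, bolt or tape roll. After the twist they were in the same places in the top view. I did not measure how far they had moved.

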